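Swap the glaze mixer's short paddle for the long one and hold it home

TASK

The little glaze mixer has a short paddle in its socket and needs the long one: lift the short paddle out and stand it, stem down, in the free rack hole in the same row as the other short paddle, which stays in its place. Then take the long paddle from the rack by its blade, turn it until its splines mesh with the mixer's socket and push it straight down until its collar is fully home on the socket rim. A spring pushes it back up, so finish while still gripping the blade and pressing it home: do not let go, and leave the jar, mug and brush alone.

Things in the scene. Friction and masses are not known exactly. Their poses are not given: they have to be found in the camera images.
- long_paddle_blade (a point): Centre of the flat blade of the only LONG steel mixing paddle (about 160 g): blade 44 mm wide (x), 10 mm thick (y), 62 mm high (z up); grip it across its 10 mm. It starts upright, blade up, stem in a rack hole, collar resting on the rack top, turned any way. The blade's centre is 51 mm above the collar's underside.
- long_paddle_collar (a point): Centre of the underside of the long paddle's collar, a disc 44 mm across, 6 mm thick; above it a neck 12 mm thick, 14 mm long, then the blade. Below it the splined stem, 30 mm long: four fins in a cross, 26 mm across, each 6 mm thick, wedge-shaped over the lowest 3 mm; two fins lie along the blade's width (x), two across it (y).
- short_used_blade (a point): Centre of the blade of the short paddle (about 120 g) in the mixer: blade 44 mm wide (x), 10 mm thick (y), 36 mm high (z up), otherwise like the long paddle. Starts upright in the socket, splines engaged, collar 10 mm above the rim; nothing locks it, it lifts straight out. Blade centre 38 mm above the collar's underside.
- short_used_collar (a point): Centre of the underside of that short paddle's collar (44 mm across, 6 mm thick; splined stem 30 mm long, 26 mm across below it).
- short_spare_blade (a point): Centre of the blade of the other short paddle, identical to the used one (blade 36 mm high). It stands in a rack hole, collar on the rack top, stays there, and shows which row is for short paddles.
- short_spare_collar (a point): Centre of the underside of the spare short paddle's collar.
- socket_rim (a point): Centre of the top rim of the socket, 85 mm above the worktop, on the fixed low white mixer housing (140 mm square, 51 mm high). A dark round hub 60 mm across with four square lugs that leave a cross of slots 8.5 mm wide along its x and y. Fins go into the slots in any of four quarter turns, 5 degrees of play. Fully home: collar on the rim.
- spring_plate (a joint): How far the sprung plate inside the socket is pushed down, m: 0 at rest, its top 20 mm below the rim; 0.010 when a paddle is fully home. It pushes up with about 4 N at 0 and 10 N at 0.010, so a paddle that is let go rises 10 mm.
- hole0 (a point): Centre of the mouth of rack hole 0, in one row with hole 1. The rack is a fixed wooden block 200 x 200 mm, 50 mm high, with four round through holes 33 mm in diameter, 95 mm apart both ways; a dark ridge 8 mm wide, 6 mm high parts the two rows (0 and 1, 2 and 3). x points across the rows, y along them, z up.
- hole1 (a point): Centre of the mouth of rack hole 1, at the height of the rack top, in one row with hole 0.
- hole2 (a point): Centre of the mouth of rack hole 2, at the height of the rack top, in one row with hole 3.
- hole3 (a point): Centre of the mouth of rack hole 3, at the height of the rack top, in one row with hole 2.
- glaze_jar: Closed round glaze jar 68 mm in diameter, 85 mm high; origin under its centre. Leave it alone.
- mug: White mug about 76 mm in diameter, 85 mm high; origin under its centre. Leave it alone.
- brush: Brush about 200 mm long lying on the worktop along its x axis, origin under it; leave it alone.
Not all that is in view belongs to the job. Leave any red look-alike of the part that bears short_used_blade alone.

How it is judged:
By the outcome, as a careful person would: the job done as asked, in the order asked, and still so for the second after the job is handed in, while the arm keeps its last pose, push and grip.
It also fails if it takes over 53 s, if anything falls off the work surface, if the arm or the gripper's body presses on something with over 40 N, if the wrist force passes 120 N, or if a joint passes its speed limit or range.

ROBOT

A 7-joint arm with a two-finger parallel gripper is mounted at the origin on the work surface. World frame = base frame: x ahead of the robot, y to its left, z up, the work surface at z = 0. Lengths are in mm, angles in rad, forces in N, time in s.
With the tool pointing down it reaches from about 425 to 825 mm from the base axis. Payload 3.6 kg.
Tool frame: the origin (TCP) lies between the finger pads; the fingertips stand 19 mm ahead of it and the grasp point (between the pads) is the TCP; z points along the fingers, y is the line along which they close (so a half turn about z gives the same grasp; the last joint's range is limited). The gripper opens to 93 mm and grips with 3 to 60 N. Pads are 15 mm wide; open, the fingers measure 128 mm over their backs; the gripper's body (75 mm by 188 mm) begins 65 mm behind the grasp point.
Start: joints at [1.206, 0.615, -0.013, 1.423, 0.008, 1.103, -0.04], TCP at [215.428, -613.232, 237.64] pointing down, gripper open.
Joint ranges: [-3.12, 3.12], [-0.3, 2.06], [-1.34, 1.32], [0.26, 2.42], [-1.36, 4.5], [0.01, 1.98], [-2.84, 2.84]. Speed limits (rad/s): [2.79, 2.79, 3.14, 3.14, 3.14, 3.14, 3.14].

INTERFACE

Orientations are given as a unit quaternion [w, x, y, z].
In Python, from station import env, snapshot, camera_info, sign_off, finder gives the robot as it stands.
- The arm moves only by the shell command python3 -m jog 'ROWS' [OPENING]. ROWS is a JSON object of lists of equal length, an entry for each row: "xyz": the shift along the tool's x, y, z in mm, a list of three; "spin": the turn about the tool's z in rad. A call has 1 to 5 rows; each row shifts and turns the commanded pose from where the row before left it, along the tool's axes as they then stand; what a row does not reach is not made up. A row lasts 1/8 s, in which the tool goes at most 62.5 mm and 10.7 degrees, less where a joint would pass 70% of its speed; a pose out of reach is approached as far as the arm can. A call with a gripper value outside its range is refused whole. OPENING is the finger opening in mm, from 0 to 93, set as the call begins (- or left out, the last holds). The fingers move at their own pace and stop on an object; the grip force is fixed at half the most. Time passes only in rows, so rows that do not move let the fingers close. It gives the time, the measured TCP pose, the force, the opening and the grip force at its end, in the units of the state.
- env.get_obs(): the state, without advancing time (a new reading comes with each control period).
- snapshot(name): name is "scene" or "side" or "wrist"; returns (picture, depth): 480x640x3 uint8, red, green, blue; 480x640 float32, mm along the optical axis (not along the pixel's ray), 0 where there is no reading.
- camera_info(name): a dict with "camera_matrix" (3x3 intrinsics, pixels), "k1" (the pictures are not rectified: a ray, as slopes to the right and down, at radius r is drawn at 1 + k1 r^2 times it, then the intrinsics apply), "xyz" and "orientation" of the camera in the world. Camera axes: x right, y up, looking along -z (the intrinsics and any distortion apply to the point x, -y, -z); pixel columns grow to the right and rows downward; lengths in mm; the calibration is good to about 2 mm. A picture is of the moment at which its call begins: read the wrist's pose just before it. camera_info takes no time and is no camera call; for the wrist camera it gives the pose at the moment of the call.
- sign_off(): hands the job in; it is judged then, once.
Trained networks look in the newest picture that a camera, given by its name, has taken for a name from the list of things; names that differ only in an ending like _2 or _b are one class to them, and where a whole thing is asked for, a point or a joint stands for the part that bears it (a point fixed in the world has none). Each returns a list of dicts, best first, with "score" (0 to 1); they miss things now and then, are a little off and sometimes report something else, mostly with a low value. They report only what shows in the picture. A call takes as long as a camera call. They do not tell look-alikes from the thing itself.
- finder.recognise(camera, thing): "pixel" ([row, column] in pixels, amid what is visible of it).
- finder.mark_of(camera, thing): "pixel" ([row, column] in pixels: a listed point, or the origin of a listed thing).
The state is a dict: "time": time; "q": joint angles; "joint_vel": joint speeds; "joint_torque": joint torques, N m; "position": TCP position; "tool_rot": TCP orientation; "ft_force": force on the tool from outside, world axes, zero at the start; "torque": the same for the moment, N m; "grip_width": finger opening in mm; "gripper_force": force on a finger pad.
Only numpy, scipy, OpenCV 4.12 (cv2) and the standard library are available. Lean on these libraries where they do the work, as an engineer would, in place of code of your own. Each camera call takes 0.05 s, during which the arm holds its last target. There are 200 camera calls.

## Working session

There is one attempt and no reset: what is moved stays moved. The work goes in short steps, Python scripts to look and compute and a shell command to move; the robot and the scene stay as the last step left them, time stands still between calls to the robot, and variables do not carry over. Pictures are saved under pics/ and viewed, at most 10 in all, crops included, and the job is handed in when it is done.

```bash
ls; mkdir -p pics; cat > h.py <<'E'
import numpy as np, cv2
from station import env, snapshot, camera_info, sign_off, finder
from scipy.spatial.transform import Rotation as R
def rot(q): return R.from_quat([q[1],q[2],q[3],q[0]]).as_matrix()
def ray(ci,px):
    K=np.array(ci['camera_matrix'],float); k1=ci['k1']
    d=cv2.undistortPoints(np.array([[[px[1],px[0]]]],float),K,np.array([k1,0,0,0.]))[0,0]
    return np.array(ci['xyz'],float), rot(ci['orientation'])@np.array([d[0],-d[1],-1.])
def at_z(ci,px,z):
    o,d=ray(ci,px); return o+d*(z-o[2])/d[2]
def deproj(ci,px,depth):
    o,d=ray(ci,px); return o+d*depth
def cloud(ci,depth):
    K=np.array(ci['camera_matrix'],float)
    v,u=np.mgrid[0:480,0:640]
    p=cv2.undistortPoints(np.stack([u,v],-1).reshape(-1,1,2).astype(float),K,np.array([ci['k1'],0,0,0.])).reshape(480,640,2)
    d=np.stack([p[...,0],-p[...,1],-np.ones((480,640))],-1)*depth[...,None]
    return d@rot(ci['orientation']).T+np.array(ci['xyz'])
def save(n,im): cv2.imwrite('pics/'+n+'.png',im[...,::-1])
E
python3 - <<'E'
from h import *
s=env.get_obs(); print(s['time'],s['position'],s['tool_rot'],s['ft_force'])
for c in ['scene','side','wrist']:
    ci=camera_info(c); im,d=snapshot(c); save(c+'0',im); np.save(c+'0.npy',d)
    print(c,ci['xyz'],ci['orientation'],ci['k1'],ci['camera_matrix'])
E
```

```text
pics
0.0 [ 215.16931159 -612.56704681  236.5077472 ] [-1.24442571e-03  9.85763088e-01  1.68135452e-01 -2.37665950e-04] [-0.43127771 -0.68636068  0.19399461]
scene [1142.6721541   636.12331218  785.92576632] [0.3249418  0.14105933 0.40031854 0.84513914] 0.04178327128622235 [[460.06325147   0.         315.42838786]
 [  0.         460.06325147 241.23372789]
 [  0.           0.           1.        ]]
side [325.963435   655.91143501 883.78106994] [-0.20366557 -0.07718872  0.3482458   0.91174947] -0.04694019895459216 [[461.78091975   0.         317.26526634]
 [  0.         461.78091975 242.07759128]
 [  0.           0.           1.        ]]
wrist [ 283.88479682 -590.23043561  383.64330414] [ 0.80870099 -0.10672242  0.07723891 -0.57327758] 0.015937187077280767 [[388.13547998   0.         316.8977722 ]
 [  0.         388.13547998 242.88166531]
 [  0.           0.           1.        ]]
```

```bash
python3 - <<'E'
from h import *
Z=dict(long_paddle_blade=101,long_paddle_collar=50,short_used_blade=133,short_used_collar=95,short_spare_blade=88,short_spare_collar=50,socket_rim=85,hole0=50,hole1=50,hole2=50,hole3=50,glaze_jar=0,mug=0)
for c in ['scene','side']:
    ci=camera_info(c)
    for n,z in Z.items():
        print(c,n,[(round(r['score'],2),np.round(r['pixel']).tolist(),at_z(ci,r['pixel'],z).round().tolist()) for r in finder.mark_of(c,n)[:3]])
E
```

```text
scene long_paddle_blade [(0.91, [292.0, 418.0], [563.0, 274.0, 101.0])]
scene long_paddle_collar [(0.96, [309.0, 414.0], [565.0, 272.0, 50.0]), (0.41, [198.0, 264.0], [550.0, -278.0, 50.0]), (0.21, [180.0, 254.0], [513.0, -377.0, 50.0])]
scene short_used_blade [(0.66, [175.0, 292.0], [497.0, -212.0, 133.0]), (0.54, [180.0, 256.0], [579.0, -260.0, 133.0])]
scene short_used_collar [(0.58, [198.0, 260.0], [592.0, -231.0, 95.0]), (0.54, [191.0, 292.0], [509.0, -199.0, 95.0])]
scene short_spare_blade []
scene short_spare_collar [(0.65, [294.0, 352.0], [630.0, 152.0, 50.0])]
scene socket_rim [(0.73, [198.0, 264.0], [578.0, -236.0, 85.0])]
scene hole0 [(0.97, [326.0, 380.0], [651.0, 255.0, 50.0]), (0.93, [280.0, 386.0], [544.0, 175.0, 50.0]), (0.75, [309.0, 414.0], [564.0, 273.0, 50.0])]
scene hole1 [(0.97, [326.0, 380.0], [651.0, 255.0, 50.0]), (0.93, [280.0, 386.0], [544.0, 175.0, 50.0]), (0.75, [309.0, 414.0], [564.0, 273.0, 50.0])]
scene hole2 [(0.97, [326.0, 380.0], [651.0, 255.0, 50.0]), (0.93, [280.0, 386.0], [544.0, 175.0, 50.0]), (0.75, [309.0, 414.0], [564.0, 273.0, 50.0])]
scene 
[... 1280 characters left out ...]
4, [327.0, 254.0], [660.0, 251.0, 50.0]), (0.79, [298.0, 283.0], [641.0, 160.0, 50.0])]
side hole1 [(0.97, [354.0, 293.0], [558.0, 272.0, 50.0]), (0.84, [327.0, 254.0], [660.0, 251.0, 50.0]), (0.79, [298.0, 283.0], [641.0, 160.0, 50.0])]
side hole2 [(0.97, [354.0, 293.0], [558.0, 272.0, 50.0]), (0.84, [327.0, 254.0], [660.0, 251.0, 50.0]), (0.79, [298.0, 283.0], [641.0, 160.0, 50.0])]
side hole3 [(0.97, [354.0, 293.0], [558.0, 272.0, 50.0]), (0.84, [327.0, 254.0], [660.0, 251.0, 50.0]), (0.79, [298.0, 283.0], [641.0, 160.0, 50.0])]
side glaze_jar [(0.95, [229.0, 279.0], [772.0, -60.0, 0.0]), (0.44, [339.0, 292.0], [591.0, 218.0, 0.0])]
side mug [(0.69, [177.0, 434.0], [459.0, -438.0, -0.0])]
```

View pics/scene0.png

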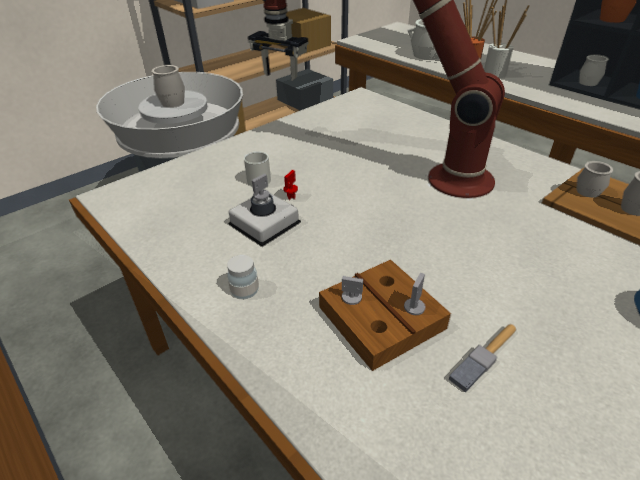

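View pics/side0.png

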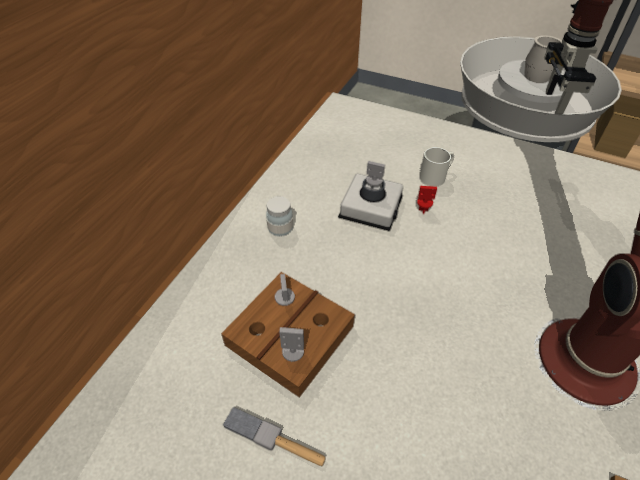

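The pictures show the mixer with the used paddle (scene ~(190,262), side ~(175,375)) and the red look-alike beside it (scene (185,290), side (198,427)). The spare short paddle at scene (290,352) shares its ridge side with the free hole at scene (326,380). The long paddle, at scene (300,416), is across the ridge.

So the target is the hole near (655,253).

```bash
cat >> h.py <<'E'
def tool():
    s=env.get_obs(); return np.array(s['position']),rot(s['tool_rot']),s
def to_tool(target):
    p,Rm,s=tool(); return (Rm.T@(np.array(target)-p)).round(1)
def yaw_now():
    _,Rm,_=tool(); return np.degrees(np.arctan2(Rm[1,0],Rm[0,0]))
E
python3 - <<'E'
from h import *
ci=camera_info('wrist'); p,Rm,s=tool()
for px in [(242,317),(0,317),(479,317),(242,0)]:
    print(px,Rm.T@(at_z(ci,px,p[2])-p), at_z(ci,px,120)-p)
print(to_tool([585,-255,250]),yaw_now())
for c in ['scene','side']:
    P=cloud(camera_info(c),np.load(c+'0.npy'))
    for nm,(x,y,z0,z1) in dict(used=(585,-257,118,160),long=(561,272,78,150),spare=(634,158,75,120)).items():
        m=(np.hypot(P[...,0]-x,P[...,1]-y)<35)&(P[...,2]>z0)&(P[...,2]<z1)
        q=P[m]; 
        if len(q)<5: print(c,nm,len(q));continue
        u,sv,vt=np.linalg.svd(q[:,:2]-q[:,:2].mean(0),full_matrices=False)
        print(c,nm,len(q),q.mean(0).round(),q[:,2].max().round(),'yaw',np.degrees(np.arctan2(vt[0,1],vt[0,0])).round(1),(sv/np.sqrt(len(q))).round(1))
E
```

```text
(242, 317) [3.28210143e+01 1.25904748e+00 1.13482273e-03] [   1.6222151    -0.73222733 -117.63883615]
(0, 317) [1.16468225e+02 1.31331290e+00 4.20906603e-03] [ 143.71471555   49.07920104 -117.63883615]
(479, 317) [-8.16399432e+01  1.18422598e+00 -3.07186984e-03] [-192.81429726  -68.89210204 -117.63883615]
(242, 0) [ 3.28947513e+01 -1.21824216e+02  8.24071317e-03] [ -71.68353377  208.34711293 -117.63883615]
[ 467.4 -215.5  -12.3] 19.35560911942275
scene used 200 [ 585. -236.  137.] 152.0 yaw 3.4 [14.1  2.9]
scene long 258 [568. 273. 113.] 134.0 yaw 15.6 [14.5  3.1]
scene spare 286 [640. 161.  94.] 108.0 yaw 124.2 [12.8  3. ]
side used 226 [ 582. -237.  138.] 153.0 yaw -175.3 [13.   3.3]
side long 452 [560. 271. 112.] 136.0 yaw -159.7 [13.   2.7]
side spare 120 [634. 165. 100.] 109.0 yaw 123.5 [14.8  3. ]
```

```bash
J="python3 -m jog"; python3 -m jog '{"xyz":[[48,-23,0],[48,-23,0],[48,-23,0],[48,-23,0],[48,-23,0]],"spin":[0,0,0,0,0]}' && python3 -m jog '{"xyz":[[48,-23,0],[48,-23,0],[48,-23,0],[48,-23,0],[40,-22,0]],"spin":[0,0,0,0,0]}' && python3 -m jog '{"xyz":[[0,0,0],[0,0,0]],"spin":[0.13,0.13]}'; python3 - <<'E'
from h import *
p,Rm,s=tool(); print(s['time'],p.round(1),yaw_now(),s['ft_force'])
ci=camera_info('wrist'); im,d=snapshot('wrist'); save('w1',im); np.save('w1.npy',d)
for n,z in dict(short_used_blade=133,short_used_collar=95,socket_rim=85).items():
    print(n,[(round(r['score'],2),np.round(r['pixel']).tolist(),at_z(ci,r['pixel'],z).round(1).tolist()) for r in finder.mark_of('wrist',n)[:3]])
P=cloud(ci,d)
m=(np.hypot(P[...,0]-585,P[...,1]+241)<35)&(P[...,2]>145)&(P[...,2]<160)
q=P[m]; print(len(q),q[:,2].mean())
uv=(q[:,:2]*20).astype(np.float32); r=cv2.minAreaRect(uv); b=cv2.boxPoints(r)/20; print(b.round(1), np.array(r[0])/20, np.array(r[1])/20,r[2])
E
```

```text
time: 2.08
position: [404.9, -424.0, 237.9]
tool_rot: [0.0, 0.986, 0.168, 0.0]
ft_force: [0.7, 0.5, -0.3]
grip_width: 92.9
gripper_force: 0.0
time: 2.7
position: [586.4, -238.8, 237.7]
tool_rot: [-0.0, 0.986, 0.169, 0.0]
ft_force: [-0.6, -0.4, 0.4]
grip_width: 93.0
gripper_force: 0.0
time: 2.95
position: [585.4, -239.8, 237.5]
tool_rot: [-0.0, 0.999, 0.038, -0.0]
ft_force: [-0.1, -0.2, -0.6]
grip_width: 92.8
gripper_force: 0.0
2.95 [ 585.4 -239.8  237.5] 4.322350440823803 [-0.10883131 -0.19646909 -0.57381397]
short_used_blade [(0.76, [253.0, 320.0], [583.1, -243.3, 133.0])]
short_used_collar [(0.95, [352.0, 353.0], [488.0, -278.7, 95.0]), (0.88, [237.0, 319.0], [584.6, -242.9, 95.0])]
socket_rim []
1089 150.8167440326489
[[ 561.5 -238.9]
 [ 562.2 -248.6]
 [ 606.5 -245.1]
 [ 605.7 -235.4]] [ 583.97255859 -242.00551758] [44.36680908  9.67121735] 4.517981052398682
```

View pics/w1.png

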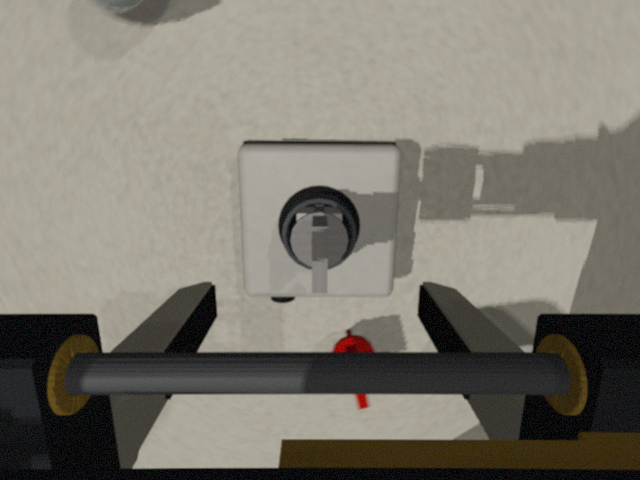

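The wrist view shows the blade edge-on, upright and centred on the hub near (250,320). The red look-alike is clear of it at (352,353). The blade top measures 44.4 x 9.7 mm at z 151, as it should. Descending to grip.

```bash
python3 -m jog '{"xyz":[[-1.5,2,25],[0,0,40],[0,0,36],[0,0,0]],"spin":[0,0,0,0]}' 40 && python3 -m jog '{"xyz":[[0,0,0],[0,0,0],[0,0,0],[0,0,0]],"spin":[0,0,0,0]}' 0 && python3 -m jog '{"xyz":[[0,0,-10],[0,0,-15],[0,0,-30],[0,0,-40],[0,0,-20]],"spin":[0,0,0,0,0]}'; python3 - <<'E'
from h import *
p,Rm,s=tool();print(p,yaw_now(),to_tool([655,253,p[2]]))
E
```

```text
time: 3.65
position: [581.3, -242.2, 133.9]
tool_rot: [-0.002, 0.999, 0.039, -0.003]
ft_force: [0.2, -0.6, 0.6]
grip_width: 57.1
gripper_force: 0.0
time: 4.15
position: [583.8, -242.9, 137.4]
tool_rot: [0.0, 0.999, 0.039, 0.001]
ft_force: [-0.5, -0.4, 0.8]
grip_width: 17.0
gripper_force: 0.0
time: 4.78
position: [584.5, -243.3, 255.5]
tool_rot: [0.001, 0.999, 0.039, 0.002]
ft_force: [1.4, 0.1, -1.0]
grip_width: 9.8
gripper_force: 30.0
[ 584.5494931  -243.29648361  255.48345373] 4.457825485860889 [ 108.8 -489.3   -0.6]
```

```bash
python3 -m jog '{"xyz":[[5,-40,0],[5,-50,0],[5,-50,0],[6,-50,0],[6,-50,0]],"spin":[0,0,0,0,0]}' && python3 -m jog '{"xyz":[[6,-50,0],[6,-50,0],[5,-50,0],[5,-50,0],[5,-50,0]],"spin":[0,0,0,0,0]}' && python3 -m jog '{"xyz":[[0,0,0]],"spin":[0]}'; cat > look.py <<'E'
from h import *
import sys
def holes(tag):
    p,Rm,s=tool(); print(s['time'],p.round(1),yaw_now(),s['grip_width'])
    ci=camera_info('wrist'); im,d=snapshot('wrist'); save(tag,im); np.save(tag+'.npy',d)
    for n,z in dict(hole0=50,short_spare_collar=50,long_paddle_collar=50,long_paddle_blade=101).items():
        print(n,[(round(r['score'],2),np.round(r['pixel']).tolist(),at_z(ci,r['pixel'],z).round(1).tolist()) for r in finder.mark_of('wrist',n)[:4]])
    return ci,im,d,cloud(ci,d),p
def rect(P,x,y,z0,z1,rad=35):
    m=(np.hypot(P[...,0]-x,P[...,1]-y)<rad)&(P[...,2]>z0)&(P[...,2]<z1)
    q=P[m]
    if len(q)<10: print('few',len(q)); return
    r=cv2.minAreaRect((q[:,:2]*20).astype(np.float32)); print(len(q),'z',q[:,2].mean().round(1),'c',np.round(np.array(r[0])/20,1),'size',np.round(np.array(r[1])/20,1),'ang',round(r[2],1)); return q
E
python3 - <<'E'
from look import *
ci,im,d,P,p=holes('w2')
rect(P,561,272,127,137)
rect(P,p[0],p[1],150,280,30)
# rack-top hole: pixels well below the rack top near expected
m=(np.hypot(P[...,0]-655,P[...,1]-253)<28)&(P[...,2]<44)&(d>0)
q=P[m];print(len(q), q.mean(0) if len(q) else 0)
E
```

```text
time: 5.4
position: [591.9, 0.1, 253.0]
tool_rot: [-0.0, 0.999, 0.039, 0.001]
ft_force: [0.5, 0.3, -1.8]
grip_width: 9.8
gripper_force: 30.0
time: 6.02
position: [599.3, 251.4, 253.0]
tool_rot: [-0.0, 0.999, 0.039, 0.001]
ft_force: [1.0, 0.0, -0.6]
grip_width: 9.8
gripper_force: 30.0
time: 6.15
position: [597.3, 257.1, 252.3]
tool_rot: [-0.003, 0.999, 0.044, -0.0]
ft_force: [-0.3, -0.3, -0.8]
grip_width: 9.5
gripper_force: 30.0
6.15 [597.3 257.1 252.3] 5.025839635294126 9.532243898236976
hole0 [(0.73, [161.0, 328.0], [650.4, 251.8, 50.0]), (0.63, [281.0, 396.0], [544.7, 176.9, 50.0])]
short_spare_collar [(0.66, [187.0, 435.0], [636.2, 154.7, 50.0])]
long_paddle_collar [(0.78, [254.0, 304.0], [563.0, 266.2, 50.0])]
long_paddle_blade []
few 0
7485 z 243.2 c [603.  258.4] size [34.4 42.6] ang 31.1
1074 [652.76817894 249.57858056   4.67733705]
```

View pics/w2.png

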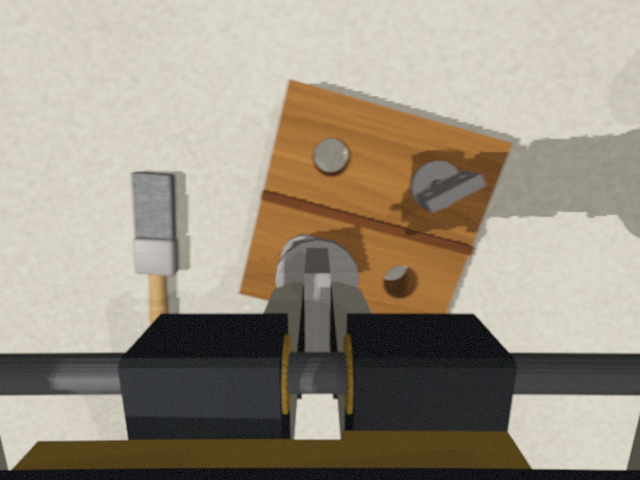

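```bash
python3 - <<'E'
from look import *
im=cv2.imread('pics/w2.png'); d=np.load('w2.npy'); ci=camera_info('wrist'); P=cloud(ci,d); p,_,_=tool(); print(p)
hsv=cv2.cvtColor(im,cv2.COLOR_BGR2HSV)
m=((hsv[...,1]<110)).astype(np.uint8)
n,l,st,ce=cv2.connectedComponentsWithStats(m)
i=l[156,331]; print(st[i],ce[i]); u,v=ce[i]
print('hole',at_z(ci,(v,u),50),[at_z(ci,a,50).round(1) for a in [(st[i][1],u),(st[i][1]+st[i][3]-1,u),(v,st[i][0]),(v,st[i][0]+st[i][2]-1)]])
i2=l[278,402]; print('hole free2',at_z(ci,ce[i2][::-1],50))
for px in [(262,285),(275,283),(262,350),(275,352),(255,317),(280,317),(310,317)]: print(px,P[px].round(1))
z=P[240:290,270:360].reshape(-1,3); z=z[(z[:,2]>150)]; print(np.histogram(z[:,2],bins=range(150,280,5)))
E
```

```text
[599.89355007 247.59202493 252.23873091]
[313 138  36  35 971] [330.6838311  155.15139032]
hole [658.69470286 238.42621167  50.        ] [array([673.2, 239.6,  50. ]), array([644.2, 237.2,  50. ]), array([657.5, 253.9,  50. ]), array([659.8, 223.3,  50. ])]
hole free2 [537.21271965 218.22286757  50.        ]
(262, 285) [610.  263.5 210.2]
(275, 283) [603.2 264.1 211.1]
(262, 350) [612.1 230.2 209. ]
(275, 352) [605.1 228.5 209. ]
(255, 317) [623.1 248.1 237.2]
(280, 317) [619.8 247.9 259.2]
(310, 317) [608.  247.  260.6]
(array([   0,    0,    0,    0,    0,    0,    0,    0,    0,    0,   11,
       1285,  841,    0,   23,   68,  108,  238,  244,   98,  105,  351,
        186,    0,    0]), array([150, 155, 160, 165, 170, 175, 180, 185, 190, 195, 200, 205, 210,
       215, 220, 225, 230, 235, 240, 245, 250, 255, 260, 265, 270, 275]))
```

```bash
python3 -m jog '{"xyz":[[0,0,0],[0,0,0]],"spin":[0,0]}'; cat > hole.py <<'E'
from look import *
def go(tag,seed):
    p,Rm,s=tool(); ci=camera_info('wrist'); im,d=snapshot('wrist'); save(tag,im); np.save(tag+'.npy',d); P=cloud(ci,d)
    print(s['time'],p.round(1),yaw_now(),s['joint_vel'].__abs__().max() if hasattr(s['joint_vel'],'max') else '')
    hsv=cv2.cvtColor(im,cv2.COLOR_RGB2HSV)
    n,l,st,ce=cv2.connectedComponentsWithStats((hsv[...,1]<110).astype(np.uint8))
    for i in range(1,n):
        if 400<st[i][4]<3000 and 0.7<st[i][2]/st[i][3]<1.4: print('blob',st[i],ce[i].round(1),at_z(ci,ce[i][::-1],50).round(1), 'px r', at_z(ci,(ce[i][1],st[i][0]),50)[1]-at_z(ci,(ce[i][1],st[i][0]+st[i][2]),50)[1])
    z=P[240:290,270:360].reshape(-1,3); z=z[(z[:,2]>p[2]-55)&(z[:,2]<p[2]-30)]; print('collar top z',np.median(z[:,2]),len(z))
    return ci,im,d,P,p,Rm
E
python3 - <<'E'
from hole import *
go('w3',None); print(to_tool([655,253,200]))
E
```

```text
time: 6.65
position: [599.5, 249.0, 251.9]
tool_rot: [0.0, 0.999, 0.038, 0.0]
ft_force: [-0.4, -0.1, -1.4]
grip_width: 9.6
gripper_force: 30.0
6.65 [599.5 249.  251.9] 4.406938202548277 0.004626105721876611
blob [302 140  35  35 945] [318.7 156.7] [656.  250.6  50. ] px r 30.63612965990589
blob [ 398  161   74   53 2504] [429.3 185.3] [638.6 150.1  50. ] px r 65.76490949700553
collar top z 209.4273206462825 2143
[55.8  0.6 51.8]
```

```bash
python3 -m jog '{"xyz":[[20,1,0],[30,1.5,30],[6.5,0.3,40],[0,0,38],[0,0,0]],"spin":[0,0,0,0,0]}' && python3 -m jog '{"xyz":[[0,0,0],[0,0,0]],"spin":[0,0]}'
```

```text
time: 7.32
position: [653.4, 250.4, 139.8]
tool_rot: [0.001, 0.999, 0.039, -0.004]
ft_force: [-0.3, -0.1, -0.8]
grip_width: 9.5
gripper_force: 30.0
time: 7.58
position: [657.1, 252.1, 146.4]
tool_rot: [-0.001, 0.999, 0.039, 0.002]
ft_force: [0.5, -0.3, -0.2]
grip_width: 9.6
gripper_force: 30.0
```

```bash
python3 - <<'E'
from h import *
p,Rm,s=tool(); print(p,to_tool([656,250.6,120]))
E
```

```text
[657.12352121 252.09531346 146.38900228] [-1.4  1.4 26.4]
```

```bash
python3 -m jog '{"xyz":[[0,0,10],[0,0,12],[0,0,0]],"spin":[0,0,0]}'
```

```text
time: 7.95
position: [654.6, 251.0, 119.8]
tool_rot: [0.001, 0.999, 0.039, -0.002]
ft_force: [-0.1, -0.4, -0.5]
grip_width: 10.2
gripper_force: 30.0
```

```bash
python3 -m jog '{"xyz":[[0,0,8],[0,0,8],[0,0,4],[0,0,0]],"spin":[0,0,0,0]}'; python3 - <<'E'
from h import *
print(env.get_obs()['ft_force'],tool()[0])
E
```

```text
time: 8.45
position: [655.6, 251.4, 101.1]
tool_rot: [0.0, 0.999, 0.039, -0.0]
ft_force: [0.6, 1.1, -1.2]
grip_width: 9.7
gripper_force: 30.0
[ 0.62802365  1.07976761 -1.23007152] [655.55054929 251.38926624 101.13330515]
```

```bash
python3 -m jog '{"xyz":[[0,0,3],[0,0,1]],"spin":[0,0]}' && python3 -m jog '{"xyz":[[0,0,0],[0,0,0],[0,0,0]],"spin":[0,0,0]}' 30 && python3 -m jog '{"xyz":[[0,0,-20],[0,0,-40],[0,0,-60],[0,0,-30],[0,0,0]],"spin":[0,0,0,0,0]}'
```

```text
time: 8.7
position: [656.1, 251.6, 98.4]
tool_rot: [-0.0, 0.999, 0.039, 0.0]
ft_force: [-0.6, -0.4, 4.3]
grip_width: 10.1
gripper_force: 30.0
time: 9.07
position: [655.8, 251.5, 97.7]
tool_rot: [-0.0, 0.999, 0.039, 0.0]
ft_force: [-0.8, -0.8, 0.6]
grip_width: 29.4
gripper_force: 0.0
time: 9.7
position: [657.6, 252.1, 253.0]
tool_rot: [-0.002, 0.999, 0.039, 0.004]
ft_force: [1.0, 1.2, -0.2]
grip_width: 29.9
gripper_force: 0.0
```

```bash
python3 -m jog '{"xyz":[[-30,-8,0],[-40,-10,0],[-24,-7,0],[0,0,0],[0,0,0]],"spin":[0,0,0,-0.12,-0.12]}' 40 && python3 -m jog '{"xyz":[[0,0,0],[0,0,0]],"spin":[0,0]}'; python3 - <<'E'
from look import *
ci,im,d,P,p=holes('w4')
for a in [(562,270,126,140),(656,251,90,115),(637,157,90,115)]: rect(P,*a)
cv2.imwrite('a.png',im)
E
```

```text
time: 10.32
position: [559.0, 269.0, 246.9]
tool_rot: [0.0, 0.987, 0.161, -0.001]
ft_force: [-0.0, 0.5, 0.2]
grip_width: 39.5
gripper_force: 0.0
time: 10.58
position: [559.9, 268.8, 247.2]
tool_rot: [0.0, 0.988, 0.157, -0.001]
ft_force: [0.3, 0.3, -0.0]
grip_width: 39.8
gripper_force: 0.0
10.575 [559.9 268.8 247.2] 18.10206611661327 39.838144570359255
hole0 [(0.61, [268.0, 405.0], [542.8, 175.6, 50.0])]
short_spare_collar [(0.97, [176.0, 466.0], [638.0, 155.3, 50.0])]
long_paddle_collar [(0.81, [218.0, 319.0], [562.5, 266.2, 50.0])]
long_paddle_blade [(0.81, [228.0, 319.0], [564.9, 267.7, 101.0])]
890 z 131.9 c [561.4 266.9] size [44.7 10. ] ang 19.5
1117 z 104.7 c [656.9 250.6] size [43.8 11. ] ang 4.4
1144 z 103.7 c [638. 157.] size [10.5 43.9] ang 33.5
```

View pics/w4.png

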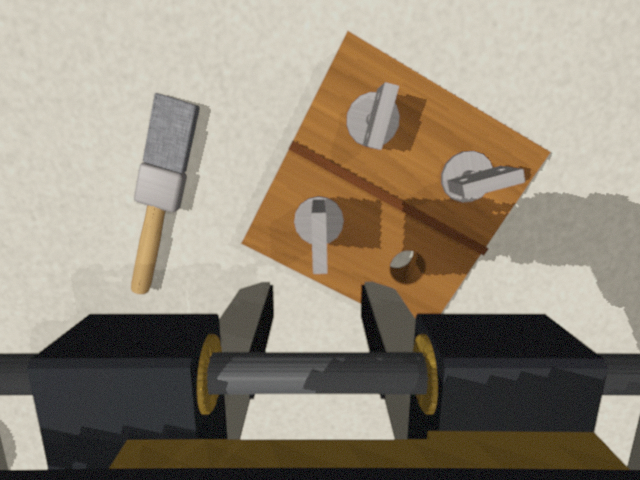

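The used paddle stands upright in the free hole at pixel (120,373), beside the spare at (175,470). The long blade is at (230,319), and its top measures 44.7 x 10 mm at z 132.

```bash
python3 -m jog '{"xyz":[[0.9,2.3,25],[0,0,45],[0,0,45],[0,0,34],[0,0,0]],"spin":[-0.024,0,0,0,0]}' 30 && python3 -m jog '{"xyz":[[0,0,0],[0,0,0]],"spin":[0,0]}' && python3 -m jog '{"xyz":[[0,0,0],[0,0,0],[0,0,0],[0,0,0],[0,0,0]],"spin":[0,0,0,0,0]}' 0
```

```text
time: 11.45
position: [559.8, 266.2, 96.0]
tool_rot: [0.001, 0.985, 0.17, -0.003]
ft_force: [-1.2, -0.2, 0.2]
grip_width: 30.1
gripper_force: 0.0
time: 11.7
position: [563.0, 267.9, 100.8]
tool_rot: [-0.001, 0.985, 0.17, 0.002]
ft_force: [-0.3, -0.7, 0.8]
grip_width: 29.9
gripper_force: 0.0
time: 12.32
position: [561.8, 267.5, 99.1]
tool_rot: [-0.0, 0.985, 0.17, 0.0]
ft_force: [-0.7, 0.1, 3.6]
grip_width: 9.9
gripper_force: 30.0
```

```bash
python3 -m jog '{"xyz":[[0,0,-15],[0,0,-35],[0,0,-45],[0,0,-45],[0,0,-20]],"spin":[0,0,0,0,0]}' && python3 -m jog '{"xyz":[[-20,47,0],[-20,47,0],[-20,47,0],[-20,47,0],[-20,47,0]],"spin":[0,0,0,0,0]}' && python3 -m jog '{"xyz":[[-20,47,0],[-20,47,0],[-20,47,0],[-20,47,0],[-20,48,0]],"spin":[0,0,0,0,0]}' && python3 -m jog '{"xyz":[[0,0,0],[0,0,0],[0,0,0],[0,0,0]],"spin":[0.13,0.13,0,0]}'; python3 - <<'E'
from look import *
p,Rm,s=tool(); print(s['time'],p.round(1),yaw_now(),s['grip_width'])
ci=camera_info('wrist'); im,d=snapshot('wrist'); save('w5',im); np.save('w5.npy',d); P=cloud(ci,d)
print('rim',[(round(r['score'],2),r['pixel'],at_z(ci,r['pixel'],85).round(1)) for r in finder.mark_of('wrist','socket_rim')])
rect(P,584,-242,42,56,110)
q=rect(P,584,-242,80,90,40)
E
```

```text
time: 12.95
position: [562.7, 267.4, 262.4]
tool_rot: [-0.001, 0.985, 0.17, 0.003]
ft_force: [0.2, 0.2, -2.5]
grip_width: 9.7
gripper_force: 30.0
time: 13.58
position: [545.8, 10.4, 259.2]
tool_rot: [0.0, 0.985, 0.17, 0.0]
ft_force: [0.5, -0.2, -1.0]
grip_width: 10.0
gripper_force: 30.0
time: 14.2
position: [530.7, -245.2, 259.2]
tool_rot: [-0.0, 0.985, 0.17, 0.0]
ft_force: [1.2, 0.7, -1.4]
grip_width: 10.1
gripper_force: 30.0
time: 14.7
position: [531.1, -243.4, 258.9]
tool_rot: [-0.0, 0.999, 0.042, -0.0]
ft_force: [0.2, -0.7, -1.8]
grip_width: 9.7
gripper_force: 30.0
14.7 [ 531.1 -243.4  258.9] 4.816615414929541 9.671783940487263
rim [(0.85, [165.8, 316.9], array([ 581.5, -240.3,   85. ]))]
20230 z 50.6 c [ 583.6 -242.5] size [138.  140.8] ang 4.8
2275 z 84.7 c [ 583.8 -242.1] size [58.8 58.7] ang 68.5
```

View pics/w5.png

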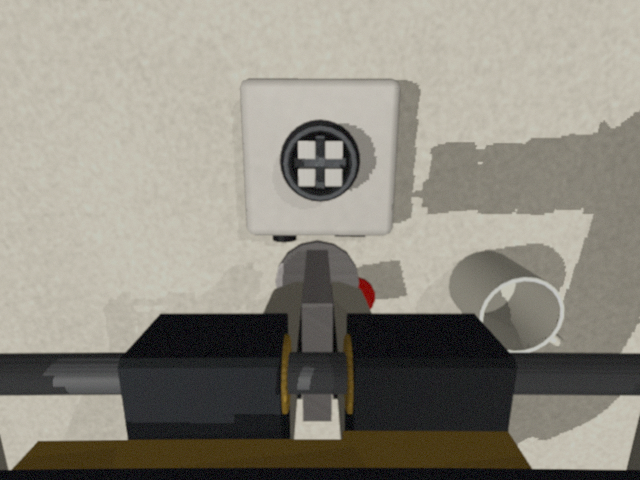

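```bash
python3 - <<'E'
from look import *
im=cv2.imread('pics/w5.png'); d=np.load('w5.npy'); ci=camera_info('wrist'); P=cloud(ci,d); p,Rm,s=tool(); print(p,yaw_now())
g=cv2.cvtColor(im,cv2.COLOR_BGR2GRAY)
n,l,st,ce=cv2.connectedComponentsWithStats((g>110).astype(np.uint8))
C=[]
for i in range(1,n):
    if 120<st[i][4]<600 and abs(ce[i][0]-320)<35 and abs(ce[i][1]-163)<35:
        C.append(at_z(ci,ce[i][::-1],85)); print(st[i],ce[i].round(1),C[-1].round(1))
if len(C)==4:
    C=np.array(C); c=C.mean(0); print('socket',c.round(2)); a=np.degrees(np.arctan2(*(C-c)[:,1::-1].T)); print('lug angles',a.round(1), (a%90-45).mean())
# held collar / blade top
Q=(P-p)@Rm  # tool frame
m=(Q[...,2]>30)&(Q[...,2]<52)&(np.hypot(Q[...,0],Q[...,1])<32)&(d>0)
q=Q[m]; print('collar',len(q),np.percentile(q[:,2],[5,25,50,75,95]).round(1))
b=q[(q[:,2]>39)&(q[:,2]<46)]; (x,y),r=cv2.minEnclosingCircle(b[:,:2].astype(np.float32)); print(x,y,r,np.percentile(b[:,:2],[1,99],axis=0).round(1), (R.from_matrix(Rm).as_euler('xyz',degrees=True)))
A=np.c_[b[:,:2],np.ones(len(b))]; print('plane',np.linalg.lstsq(A,b[:,2],rcond=None)[0])
m=(Q[...,2]>-40)&(Q[...,2]<-22)&(np.hypot(Q[...,0],Q[...,1])<32)&(d>0); t=Q[m]
if len(t)>5: r=cv2.minAreaRect((t[:,:2]*20).astype(np.float32)); print('blade top',len(t),t[:,2].mean(),np.array(r[0])/20,np.array(r[1])/20,r[2])
E
```

```text
[ 531.11425156 -243.4465198   258.79092781] 4.772587363751607
[298 141  18  19 333] [306.6 149.8] [ 593.5 -231.    85. ]
[325 141  18  19 340] [333.5 149.9] [ 595.2 -252.6   85. ]
[298 168  18  19 326] [306.3 177.1] [ 571.9 -232.5   85. ]
[325 168  18  19 308] [333.  177.3] [ 573.5 -254.3   85. ]
socket [ 583.5  -242.61   85.  ]
lug angles [  49.2  -40.6  139.  -130.7] 4.225309964903662
collar 2052 [42.1 42.8 43.2 43.7 45.2]
0.19040293991565704 0.92439204454422 21.814491271972656 [[ -1.6 -19.7]
 [ 21.3  21.5]] [-1.79992036e+02 -8.51964810e-04  4.77258736e+00]
plane [ 1.97081397e-02 -8.08977151e-04  4.30310479e+01]
blade top 3356 -31.89420574719479 [0.09103546 2.52558212] [19.83371582 45.79758606] 81.02440643310547
```

```bash
python3 -m jog '{"xyz":[[15,1,0],[25,1.5,20],[12.4,0.6,36],[0,0,28],[0,0,0]],"spin":[0.006,0,0,0,0]}' && python3 -m jog '{"xyz":[[0,0,0],[0,0,0],[0,0,0],[0,0,0]],"spin":[0,0,0,0]}'; python3 - <<'E'
from h import *
p,Rm,s=tool(); print(p,yaw_now(),to_tool([583.6,-242.1,164]),s['ft_force'])
E
```

```text
time: 15.42
position: [582.0, -241.8, 172.2]
tool_rot: [-0.001, 0.999, 0.038, -0.003]
ft_force: [-1.0, 0.1, -0.9]
grip_width: 9.7
gripper_force: 30.0
time: 15.92
position: [583.8, -242.8, 175.3]
tool_rot: [0.0, 0.999, 0.038, 0.001]
ft_force: [-0.3, 0.2, -1.1]
grip_width: 9.8
gripper_force: 30.0
[ 583.82214147 -242.7632419   175.33002424] 4.345638698221382 [-0.2 -0.7 11.3] [-0.28970983  0.19845797 -1.09218907]
```

Well aligned; lowering step by step.

```bash
python3 -m jog '{"xyz":[[0,-0.4,6],[0,0,6],[0,0,4],[0,0,0],[0,0,0]],"spin":[0,0,0,0,0]}'; python3 -m jog '{"xyz":[[0,0,0]],"spin":[0]}'
```

```text
time: 16.55
position: [583.8, -242.3, 158.7]
tool_rot: [0.0, 0.999, 0.038, 0.0]
ft_force: [-0.3, -0.3, -0.2]
grip_width: 9.9
gripper_force: 30.0
time: 16.68
position: [583.8, -242.3, 158.9]
tool_rot: [0.0, 0.999, 0.038, 0.0]
ft_force: [-0.0, -0.5, -1.3]
grip_width: 9.8
gripper_force: 30.0
```

```bash
python3 -m jog '{"xyz":[[0,0,6],[0,0,5],[0,0,0],[0,0,0]],"spin":[0,0,0,0]}'; python3 -m jog '{"xyz":[[0,0,4],[0,0,3],[0,0,3],[0,0,0],[0,0,0]],"spin":[0,0,0,0,0]}'
```

```text
time: 17.18
position: [583.6, -242.3, 147.6]
tool_rot: [-0.0, 0.999, 0.038, -0.0]
ft_force: [-0.3, -0.1, -1.7]
grip_width: 10.0
gripper_force: 30.0
time: 17.8
position: [584.1, -242.4, 138.6]
tool_rot: [0.0, 0.999, 0.038, 0.001]
ft_force: [-0.8, 0.8, 5.2]
grip_width: 9.8
gripper_force: 30.0
```

```bash
python3 -m jog '{"xyz":[[0,0,2],[0,0,2],[0,0,0],[0,0,0]],"spin":[0,0,0,0]}'; python3 -m jog '{"xyz":[[0,0,1],[0,0,0],[0,0,0]],"spin":[0,0,0]}';python3 -m jog '{"xyz":[[0,0,1],[0,0,0],[0,0,0]],"spin":[0,0,0]}'
```

```text
time: 18.3
position: [584.0, -242.4, 135.1]
tool_rot: [0.0, 0.999, 0.038, 0.001]
ft_force: [-1.7, 1.2, 8.2]
grip_width: 10.0
gripper_force: 30.0
time: 18.68
position: [584.1, -242.4, 134.2]
tool_rot: [0.0, 0.999, 0.038, 0.001]
ft_force: [-1.4, 0.4, 7.9]
grip_width: 10.2
gripper_force: 30.0
time: 19.05
position: [584.1, -242.4, 134.1]
tool_rot: [0.0, 0.999, 0.038, 0.001]
ft_force: [-2.5, 2.5, 11.6]
grip_width: 10.0
gripper_force: 30.0
```

```bash
python3 -m jog '{"xyz":[[0,0,1],[0,0,0],[0,0,0]],"spin":[0,0,0]}';python3 -m jog '{"xyz":[[0,0,0.7],[0,0,0],[0,0,0]],"spin":[0,0,0]}'; python3 - <<'E'
from look import *
ci=camera_info('wrist'); im,d=snapshot('wrist'); p,Rm,s=tool(); P=cloud(ci,d); Q=(P-p)@Rm; print(p,s['ft_force'])
m=(Q[...,2]>30)&(Q[...,2]<56)&(np.hypot(Q[...,0],Q[...,1])<21)&(d>0)
print('collar top',np.percentile(P[m][:,2],[5,25,50,75]).round(1),'below tcp',np.median(Q[m][:,2]))
save('w6',np.hstack([im,snapshot('side')[0]])[100:400, :][:, :640])
s2=snapshot('side')[0][120:240,300:480]; save('s6',cv2.resize(s2,None,fx=4,fy=4))
E
```

```text
time: 19.42
position: [584.1, -242.4, 134.0]
tool_rot: [0.0, 0.999, 0.038, 0.001]
ft_force: [-4.8, 2.0, 15.6]
grip_width: 10.1
gripper_force: 30.0
time: 19.8
position: [584.1, -242.4, 134.1]
tool_rot: [0.0, 0.999, 0.038, 0.001]
ft_force: [-5.2, 1.5, 19.6]
grip_width: 10.2
gripper_force: 30.0
[ 584.13149644 -242.38777115  134.05851876] [-4.9588041   2.27911442 18.36685556]
collar top [89.8 90.5 90.9 91.4] below tcp 43.141649394966414
```

View pics/s6.png

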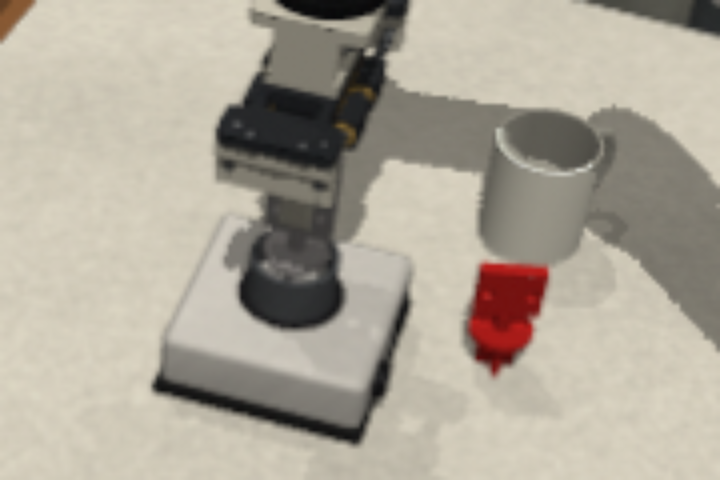

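The picture shows the collar sitting on the hub at (260,290), with the red look-alike and the mug untouched. The collar top is at 91 mm, which is the 85 mm rim plus its 6 mm thickness. The wrist reads about 19 N, with no slip.

```bash
python3 -c "from station import sign_off; print(sign_off())"
```

```text
the job is handed in; nothing more can be done
None
```

The job is handed in: the short paddle stands in the free hole beside the spare, and the long paddle is fully home in the mixer socket, still gripped and pressed down with about 19 N, at roughly 20 s of the 53 s allowed.

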